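# Eject the sealed vial and stand it in the tray

### The arm

A 7-joint arm with a two-finger parallel gripper is mounted at the origin on the work surface. World frame = base frame: x ahead of the robot, y to its left, z up, the work surface at z = 0. Lengths are in m, angles in degrees, forces in N, time in s.
With the tool pointing down it reaches from about 0.425 to 0.875 m from the base axis. Payload 4.7 kg.
Tool frame: the origin (TCP) lies at the very end of the fingers, on their centre line; the grasp point (between the pads) lies env.hold_point_z behind it (env.hold_point_z is the distance from the TCP to the grasp point, in m); z points along the fingers, y is the line along which they close (so a half turn about z gives the same grasp; the last joint's range is limited). The gripper opens to 87 mm and grips with 3 to 60 N. Pads are 19 mm wide; open, the fingers measure 117 mm over their backs; the gripper's body (75 mm by 190 mm) begins 51 mm behind the grasp point.
Start: joints at [-75.396, 18.392, -4.016, 83.108, 1.295, 78.541, -3.26], TCP at [0.155, 0.631, 0.223] pointing down, gripper open.
Joint ranges: [-163.93, 163.93], [-17.29, 119.83], [-79.2, 71.16], [3.27, 140.29], [-89.18, 269.18], [5.43, 117.66], [-154.24, 154.24]. Speed limits (degrees/s): [147.25, 147.25, 180, 180, 180, 180, 180].

### API

Orientations are given as [roll, pitch, yaw] about the fixed x, y, z axes, in that order (R = Rz(yaw) Ry(pitch) Rx(roll)).
In Python, from cell import env gives the robot as it stands.
- The arm moves only by the shell command python3 -m jog 'ROWS' [FORCE]. ROWS is JSON, a list of rows, each an object with "dp": the shift along the tool's x, y, z in cm, a list of three; "twist": the turn about the tool's z in degrees; "fingers": the opening, from 0 (shut) to 1 (fully open). A call has 1 to 8 rows; each row is the pose to reach, as a shift and turn from the pose commanded when the call began, along the tool's axes at that moment; what a row does not reach only later rows make up. A row lasts 1/8 s, in which the tool goes at most 62.5 mm and 10.7 degrees, less where a joint would pass 70% of its speed; a pose out of reach is approached as far as the arm can. A call with a gripper value outside its range is refused whole. The fingers move at their own pace and stop on an object; FORCE is the grip in N (left out, the last holds). Time passes only in rows, so rows that repeat a pose let the fingers close. It gives the time, the measured TCP pose, the force, the opening and the grip force at its end, in the units of the state.
- env.get_obs(): the state, without advancing time (a new reading comes with each control period).
- env.read_camera(name): name is "side" or "top" or "wrist"; returns a dict with "pixels" (480x640x3 uint8, blue, green, red), "depth" (480x640 float32, m along the optical axis (not along the pixel's ray), 0 where there is no reading), "fx", "fy", "cx", "cy" (pixels), "rvec" (rotation vector, rad) and "tvec" (3), from world to camera coordinates, as OpenCV has them. Camera axes: x right, y down, z forward; pixel columns grow to the right and rows downward; lengths in m; the calibration is good to about 2 mm. A picture is of the moment at which its call begins.
- env.sign_off(): hands the job in; it is judged then, once.
The state is a dict: "time_s": time; "qpos": joint angles; "joint_velocities": joint speeds; "effort": joint torques, N m; "tool_pos": TCP position; "tool_rot": TCP orientation; "force": force on the tool from outside, world axes, zero at the start; "wrist_torque": the same for the moment, N m; "grip_width": finger opening in m; "grasp_force": force on a finger pad.
Only numpy, scipy, OpenCV 4.12 (cv2) and the standard library are available. Lean on these libraries where they do the work, as an engineer would, in place of code of your own. Each camera call takes 0.05 s, during which the arm holds its last target. There are 200 camera calls.

### The job

One of the two wells of the grey metal sample station holds a sealed vial sunk level with the top face. Press that well's ejector lever fully down so that the vial rises, then lift the vial out and stand it upright in the open steel tray, setting it down gently and letting go. Keep the vial upright all the way, leave the plug seated in the other well, and leave the beaker, bottle and jar where they stand.

Things in the scene. Friction and masses are not known exactly. Their poses are not given: they have to be found in the camera images.
- station: Fixed grey metal block with two round wells, 80 (x) by 200 (y) by 85 mm high. Origin: centre of its underside; z up, x points from the lever side to the far side. The wells are 29 mm wide, at y = +50 mm (well a) and y = -50 mm (well b) on its own y axis, x = 0. A lever sticks out of its -x side in front of each well. It stands anywhere in the middle of the bench, turned by up to 0.3 rad.
- vial_mid (a point): Centre (half-way up) of the loose sealed glass vial with white screw cap: a cylinder 27 mm across, 60 mm tall overall, about 40 g; z along its axis. At the start it is in one of the two wells (either), its cap 1 mm below the station's top face, so it cannot be gripped until ejected. Its lever raises it 32 mm and it then stays up, with 31 mm showing above the top face.
- plug: Loose steel blanking plug in the other well: a 26 mm shank 55 mm long under a round flange 42 mm across and 5 mm thick that lies on the station's top face. Origin: centre of the shank's lower end, z up. To be left seated; the lever of its well would push it out.
- lever_a (a joint): Angle of the ejector lever in front of well a (station's +y side): 0 = up (as at the start), 0.5 = fully down against its stop. Pressing the paddle takes about 4 N; the lever stays where it is left. It lifts the floor of well a by 64 mm per rad.
- lever_b (a joint): The same for the lever in front of well b (station's -y side).
- paddle_a (a point): Centre of the top of the light grey paddle, 36 by 30 mm, 6 mm thick, at the end of lever a. The lever is 100 mm long from its hinge, which lies 30 mm to the -x side of well a's axis, 50 mm above the bench, parallel to the station's y. The paddle top is about 79 mm above the bench when up and about 29 mm when fully down; it moves about 2 mm sideways on the way.
- paddle_b (a point): The same for lever b.
- tray: Fixed open steel tray, 160 (x) by 110 (y) mm outside, walls 22 mm high and 3 mm thick, floor 3 mm thick. Origin: centre of its underside, z up. It stands to the left or the right of the station.
- beaker: Loose glass beaker, 68 mm across, 90 mm tall, on the other side of the station from the tray. Origin: centre of its underside. Not to be disturbed.
- reagent: Loose reagent bottle, 80 mm across, 170 mm tall, beyond the station at the left. Origin: centre of its underside. Not to be disturbed.
- jar: Loose amber glass jar, 60 mm across, 80 mm tall, beyond the station at the right. Origin: centre of its underside. Not to be disturbed.

How it is judged (in metres and radians):
On the way, in this order (a step that is already met when the one before it is completed fails the run):
1. the vial has risen in its well with its lever pressed down (z of vial_mid in the frame of station between 0.08 and 0.092 m and ((value of joint lever_a above 0.42 rad and y of vial_mid in the frame of station above 0 m) or (value of joint lever_b above 0.42 rad and y of vial_mid in the frame of station below 0 m))), for 0.2 s.
2. the vial is lifted clear of its well (z of vial_mid in the frame of station above 0.12 m), for 0.1 s.
At the end, for the whole second after the job is handed in: The vial stands upright (within 0.1 rad) and still on the tray's floor, inside its walls; the plug is still seated (within 10 mm of its start) and the beaker, bottle and jar are within 20 mm of where they stood (x of vial_mid in the frame of tray between -0.065 and 0.065 m and y of vial_mid in the frame of tray between -0.04 and 0.04 m and z of vial_mid in the frame of tray between 0.028 and 0.038 m and angle between vial_mid's own z axis and vertical below 0.1 rad and linear speed of vial below 0.01 m/s and distance of plug from where it was at the start of the episode below 0.01 m and not (distance of any of beaker, reagent, jar from where it was at the start of the episode above 0.02 m)); the robot touches nothing.
It fails at once if the plug is pushed or pulled out of its seat (more than 10 mm) (distance of plug from where it was at the start of the episode above 0.01 m).
It fails at once if the vial is tipped by more than 0.5 rad (angle between vial_mid's own z axis and vertical above 0.5 rad).
It fails at once if the vial is banged down on the tray (more than 40 N) (contact force between vial and tray above 40 N).
It fails at once if the vial is let fall into the tray from more than about 10 mm (it falls untouched at over 0.45 m/s) (horizontal distance between vial_mid and tray below 0.1 m and contact force between vial and the fingers below 0.05 N and linear speed of vial above 0.45 m/s).
It fails at once if the beaker, bottle or jar is moved by more than 20 mm (distance of any of beaker, reagent, jar from where it was at the start of the episode above 0.02 m).
It also fails if it takes over 51 s, if anything falls off the work surface, if the arm or the gripper's body presses on something with over 40 N, if the wrist force passes 120 N, or if a joint passes its speed limit or range.

## Working session

There is one attempt and no reset: what is moved stays moved. The work goes in short steps, Python scripts to look and compute and a shell command to move; the robot and the scene stay as the last step left them, time stands still between calls to the robot, and variables do not carry over. Pictures are saved under pics/ and viewed, at most 10 in all, crops included, and the job is handed in when it is done.

```bash
mkdir -p pics; cat > h.py <<'E'
import numpy as np, cv2
from cell import env
def world(c,u,v,z=None):
    """pixels -> world: by depth, or by ray onto plane z"""
    u=np.asarray(u,float);v=np.asarray(v,float)
    R=cv2.Rodrigues(np.array(c["rvec"],float))[0];t=np.array(c["tvec"],float).ravel()
    d=np.stack([(u-c["cx"])/c["fx"],(v-c["cy"])/c["fy"],np.ones_like(u)],-1)
    o=-R.T@t
    if z is None:
        s=c["depth"][v.astype(int),u.astype(int)]
    else:
        s=(z-o[2])/(d@R)[...,2]
    return o+(d@R)*s[...,None]
E
python3 - <<'E'
from h import *
o=env.get_obs();print(o,env.hold_point_z)
for n in("top","side"):
    c=env.read_camera(n);cv2.imwrite(f"pics/{n}0.png",c["pixels"]);np.save(f"{n}.npy",c,allow_pickle=True)
    R=cv2.Rodrigues(np.array(c["rvec"],float))[0];print(n,-R.T@np.array(c["tvec"]).ravel(),c["fx"],R[2])
E
```

```text
{'time_s': 0.0, 'qpos': array([-75.39561391,  18.44002923,  -4.01405229,  83.17342923,
         1.29655462,  78.54170628,  -3.25930164]), 'joint_velocities': array([ 0.01073813, -0.01374446,  0.06652677, -0.12449324, -0.06204861,
       -0.07690751, -0.04842498]), 'effort': array([ 9.76675947e-04, -4.91312420e+01, -4.03412059e-01, -3.12520838e+01,
       -6.37270161e-02,  4.39820113e-02,  1.73934013e-04]), 'tool_pos': array([0.15495254, 0.63069622, 0.22146325]), 'tool_rot': array([-1.79890158e+02,  7.71186958e-03,  1.66204943e+02]), 'force': array([0.44293631, 0.17097231, 0.55850163]), 'wrist_torque': array([ 0.03436197, -0.00854433, -0.02500525]), 'grasp_force': 0.0, 'grip_width': 0.08699425787465118} 0.0187
top [0.51271223 0.01717975 1.11570743] 465.4823195417954 [ 0.06911612 -0.03413719 -0.99702438]
side [ 0.37763977 -0.45063908  0.67193411] 435.36721874024056 [ 0.28584224  0.57701604 -0.76507954]
```

View pics/top0.png

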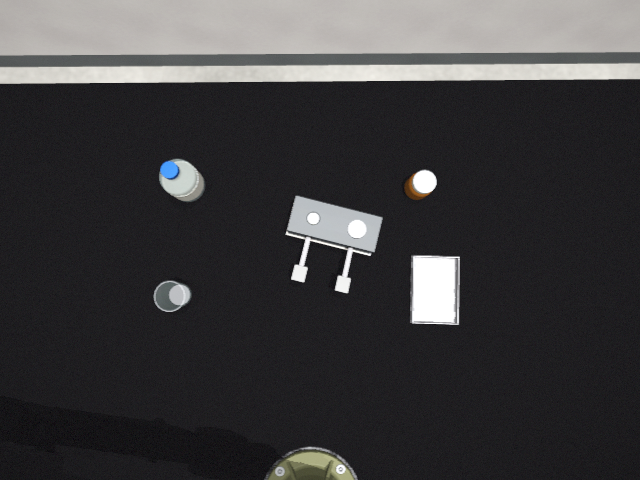

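View pics/side0.png

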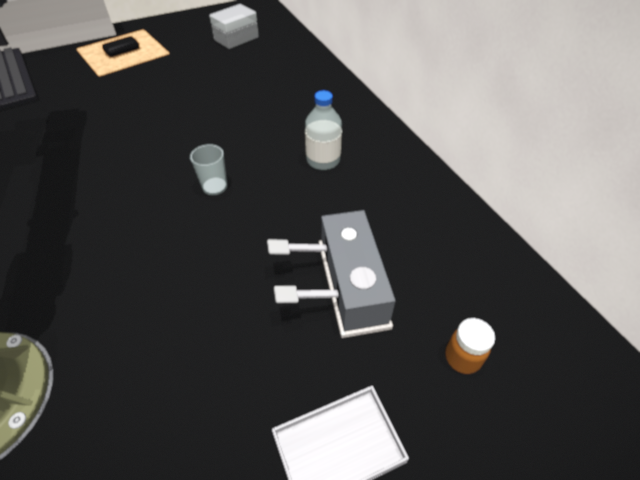

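The top view shows the vial in the left well (a) at about (313,218) and the plug flange at (357,229). Paddle a is at (300,273), the tray at (435,290), the beaker at (172,296), the bottle at (182,180) and the jar at (424,184). The side view agrees with this.

```bash
python3 - <<'E'
from h import *
def comps(c,box,lo):
    g=c["pixels"].min(2);m=np.zeros_like(g);x0,y0,x1,y1=box;m[y0:y1,x0:x1]=(g[y0:y1,x0:x1]>lo)*255
    n,l,s,ce=cv2.connectedComponentsWithStats(m)
    return [(s[i],ce[i],l==i) for i in range(1,n) if s[i][4]>40]
c=np.load("top.npy",allow_pickle=True).item()
for nm,box,lo in(("caps",(298,205,375,245),200),("padA",(290,262,310,284),120),("padB",(333,274,353,295),120),("tray",(400,245,475,335),90),("station",(280,190,390,262),60)):
    for s,ce,m in comps(c,box,lo):
        v,u=np.nonzero(m);d=world(c,u,v)
        z={"caps":.084,"padA":.079,"padB":.079,"tray":.022,"station":.085}[nm]
        print(nm,s,ce.round(1),"depth med",np.median(d,0).round(4),"plane",world(c,*ce,z=z).round(4), "zmax",np.percentile(d[:,2],95).round(3))
        r=cv2.minAreaRect(np.stack([u,v],1).astype(np.float32)); print("   rect world",world(c,*cv2.boxPoints(r).T,z=z)[:,:2].round(3).tolist())
s=np.load("side.npy",allow_pickle=True).item()
for nm,box,lo,z in(("caps",(335,222,380,292),190,.084),("padA",(265,236,290,258),120,.079),):
    for st,ce,m in comps(s,box,lo):
        v,u=np.nonzero(m);print("side",nm,st,ce.round(1),np.median(world(s,u,v),0).round(4),world(s,*ce,z=z).round(4))
E
```

```text
caps [307 213  12  11 113] [312.8 218. ] depth med [ 0.6436 -0.0171  0.0838] plane [ 0.6434 -0.0167  0.084 ] zmax 0.087
   rect world [[0.655, -0.004], [0.654, -0.029], [0.632, -0.028], [0.632, -0.004]]
caps [347 219  20  19 288] [356.7 228.5] depth med [ 0.6175 -0.114   0.0888] plane [ 0.6181 -0.1143  0.084 ] zmax 0.092
   rect world [[0.619, -0.085], [0.647, -0.115], [0.618, -0.143], [0.589, -0.113]]
caps [304 237  28   8  68] [313.3 241.4] depth med [ 0.5951 -0.0104  0.0142] plane [ 0.5911 -0.0168  0.084 ] zmax 0.061
   rect world [[0.586, 0.004], [0.601, 0.004], [0.6, -0.056], [0.584, -0.056]]
padA [291 262  17  20 245] [299.3 272.1] depth med [0.5236 0.0159 0.0767] plane [0.5235 0.0157 0.079 ] zmax 0.082
   rect world [[0.509, 0.036], [0.551, 0.025], [0.543, -0.006], [0.501, 0.006]]
padB [335 274  16  19 236] [342.7 283.3] depth med [ 0.497  -0.081   0.0771] plane [ 0.4966 -0.0804  0.079 ] zmax 0.083
   rect world [[0.482, -0.061], [0.522, -0.07], [0.515, -0.1], [0.475, -0.091]]
tray [ 410  255   50   70 3345] [434.9 289.4] depth med [ 0.4761 -0.3087  0.0023] plane [ 0.4766 -0.3036  0.022 ] zmax 0.021
   rect world [[0.559, -0.247], [0.557, -0.365], [0.394, -0.358], [0.397, -0.241]]
station [ 285  195   98   67 3898] [332.9 226.5] depth med [ 0.624  -0.0615  0.0837] plane [ 0.6234 -0.0612  0.085 ] zmax 0.089
   rect world [[0.56, 0.06], [0.698, 0.022], [0.644, -0.175], [0.506, -0.135]]
side caps [341 227  16  14 164] [348.5 233.4] [ 0.6424 -0.0173  0.0842] [ 0.6424 -0.0171  0.084 ]
side caps [350 267  26  22 451] [362.5 277.2] [ 0.6159 -0.1138  0.0894] [ 0.6182 -0.1106  0.084 ]
side padA [267 239  23  15 321] [278.1 246. ] [0.5217 0.0158 0.0776] [0.52  0.015 0.079]
```

```bash
cat >> h.py <<'E'
def to(x,y,z,yaw):
    o=env.get_obs();p=np.array(o["tool_pos"]);w=np.array(o["tool_rot"])
    from scipy.spatial.transform import Rotation as Ro
    R=Ro.from_euler("xyz",w,degrees=True).as_matrix()
    print("dp",(R.T@(np.array([x,y,z])-p)*100).round(2),"twist",round((w[2]-yaw+180)%360-180,2))
E
python3 -c "
from h import *
to(.520,.016,.222,165)"
python3 -m jog '[{"dp":[-50.1,-51,0],"twist":1.2,"fingers":0},{"dp":[-50.1,-51,0],"twist":1.2,"fingers":0},{"dp":[-50.1,-51,0],"twist":1.2,"fingers":0},{"dp":[-50.1,-51,0],"twist":1.2,"fingers":0},{"dp":[-50.1,-51,0],"twist":1.2,"fingers":0},{"dp":[-50.1,-51,0],"twist":1.2,"fingers":0}]' 15
python3 -c "
from h import *
to(.520,.016,.222,165)"
```

```text
dp [-5.011e+01 -5.100e+01  5.000e-02] twist 1.21
time_s: 0.85
tool_pos: [0.3472, 0.3067, 0.2224]
tool_rot: [180.0, -0.0, 165.0]
force: [1.5, 0.8, 0.1]
grip_width: 0.0345
grasp_force: 0.0
dp [-24.22 -23.61   0.03] twist 0.0
```

```bash
python3 -m jog '[{"dp":[-24,-23.5,0],"twist":0,"fingers":0},{"dp":[-24,-23.5,0],"twist":0,"fingers":0},{"dp":[-24,-23.5,0],"twist":0,"fingers":0},{"dp":[-24,-23.5,0],"twist":0,"fingers":0},{"dp":[-24,-23.5,0],"twist":0,"fingers":0},{"dp":[-24,-23.5,0],"twist":0,"fingers":0},{"dp":[-24,-23.5,0],"twist":0,"fingers":0}]' 15
python3 - <<'E'
from h import *
to(.520,.016,.10,165)
c=env.read_camera("wrist");cv2.imwrite("pics/w1.png",c["pixels"])
E
```

```text
time_s: 1.72
tool_pos: [0.5177, 0.0175, 0.2222]
tool_rot: [-179.9, -0.0, 164.7]
force: [0.4, -0.3, -0.6]
grip_width: 0.0005
grasp_force: 0.0
dp [-0.27 -0.07 12.22] twist -0.26
```

View pics/w1.png

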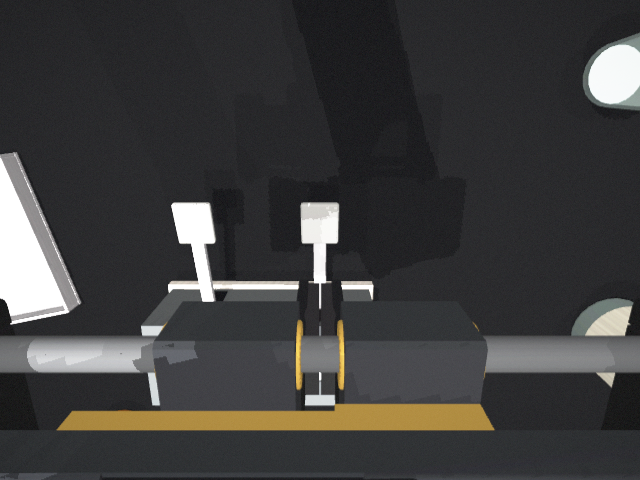

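The wrist view shows the closed fingers in line with lever a, with its paddle at (320,223). The measured TCP is over that paddle, so I'm pressing down.

```bash
python3 -m jog '[{"dp":[0,0,5],"twist":0,"fingers":0},{"dp":[0,0,10],"twist":0,"fingers":0},{"dp":[0,0,13],"twist":0,"fingers":0},{"dp":[0,0,14.5],"twist":0,"fingers":0},{"dp":[0,0,16],"twist":0,"fingers":0},{"dp":[0,0,17.2],"twist":0,"fingers":0},{"dp":[0,0,18.2],"twist":0,"fingers":0},{"dp":[0,0,19],"twist":0,"fingers":0}]'
python3 -m jog '[{"dp":[0,0,0.2],"twist":0,"fingers":0},{"dp":[0,0,0.3],"twist":0,"fingers":0},{"dp":[0,0,0.3],"twist":0,"fingers":0},{"dp":[0,0,0.3],"twist":0,"fingers":0}]'
```

```text
time_s: 2.78
tool_pos: [0.5192, 0.0202, 0.0329]
tool_rot: [179.9, 0.2, 165.0]
force: [1.2, 1.7, 4.8]
grip_width: 0.0004
grasp_force: 2.1
time_s: 3.28
tool_pos: [0.5188, 0.0198, 0.031]
tool_rot: [179.9, 0.1, 165.0]
force: [-1.6, 1.6, 10.3]
grip_width: 0.0005
grasp_force: 4.9
```

```bash
python3 -m jog '[{"dp":[0,0,0.2],"twist":0,"fingers":0},{"dp":[0,0,0.3],"twist":0,"fingers":0},{"dp":[0,0,0.3],"twist":0,"fingers":0}]'
python3 - <<'E'
from h import *
c=env.read_camera("side");cv2.imwrite("pics/s2.png",c["pixels"][180:380,220:460].repeat(2,0).repeat(2,1))
t=env.read_camera("top")
for q,b in((c,(325,195,375,255)),(t,(295,195,340,232))):
    g=q["pixels"].min(2);m=np.zeros(g.shape,bool);m[b[1]:b[3],b[0]:b[2]]=g[b[1]:b[3],b[0]:b[2]]>150
    v,u=np.nonzero(m);d=world(q,u,v);k=(d[:,2]>.09);print(k.sum(),np.percentile(d[k,2],[10,50,95]) if k.sum() else 0)
    k&=d[:,2]>.11
    if k.sum():print(np.median(d[k],0),d[k].min(0),d[k].max(0))
E
```

```text
time_s: 3.65
tool_pos: [0.5191, 0.0198, 0.0302]
tool_rot: [179.8, 0.1, 165.0]
force: [-8.5, 1.0, 27.6]
grip_width: 0.0005
grasp_force: 14.8
286 [0.09321444 0.11534931 0.11828411]
[ 0.64019518 -0.02104987  0.1167402 ] [ 0.37763977 -0.45063908  0.11003305] [ 0.65507715 -0.00351368  0.67193411]
126 [0.11267928 0.11635325 0.11964551]
[ 0.64332496 -0.01611622  0.1164086 ] [ 0.51271223 -0.02718996  0.11063279] [0.65520388 0.01717975 1.11570743]
```

View pics/s2.png

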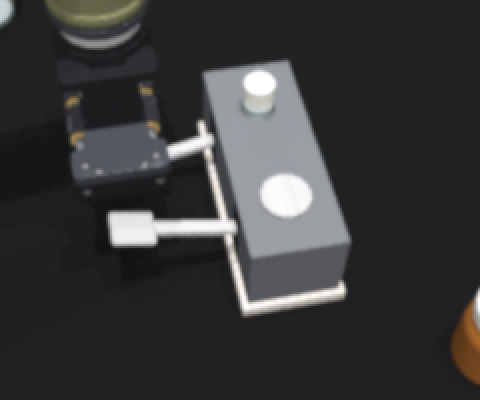

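The side view shows the lever down, the plug flange seated at crop (287,195), and the vial up at crop (258,90) with its cap top at 0.116 m. Next I'll rise and move over the vial.

```bash
python3 -m jog '[{"dp":[0,0,-3],"twist":0,"fingers":0},{"dp":[0,0,-8],"twist":0,"fingers":0.2},{"dp":[0,0,-14],"twist":0,"fingers":1},{"dp":[0,0,-14],"twist":0,"fingers":1},{"dp":[0,0,-14],"twist":0,"fingers":1}]' 20
python3 -c "
from h import *
to(.643,-.0168,.15,165)"
```

```text
time_s: 4.38
tool_pos: [0.5169, 0.0191, 0.1659]
tool_rot: [-180.0, -0.0, 165.0]
force: [-1.0, 0.4, -1.3]
grip_width: 0.0324
grasp_force: 0.0
dp [-13.11  -0.2    1.58] twist -0.03
```

```bash
python3 -m jog '[{"dp":[-5,-0.1,0],"twist":0,"fingers":1},{"dp":[-10,-0.2,0],"twist":0,"fingers":1},{"dp":[-13.1,-0.2,0],"twist":0,"fingers":1},{"dp":[-13.1,-0.2,0],"twist":0,"fingers":1},{"dp":[-13.1,-0.2,0],"twist":0,"fingers":1},{"dp":[-13.1,-0.2,0],"twist":0,"fingers":1}]' 20
python3 - <<'E'
from h import *
to(.643,-.0168,.09,165)
c=env.read_camera("wrist");cv2.imwrite("pics/w3.png",c["pixels"])
s=env.read_camera("side");
E
```

```text
time_s: 5.12
tool_pos: [0.6424, -0.0157, 0.166]
tool_rot: [180.0, -0.1, 165.0]
force: [-0.7, -0.3, 0.8]
grip_width: 0.0858
grasp_force: 0.0
dp [-0.1  -0.09  7.6 ] twist 0.02
```

View pics/w3.png

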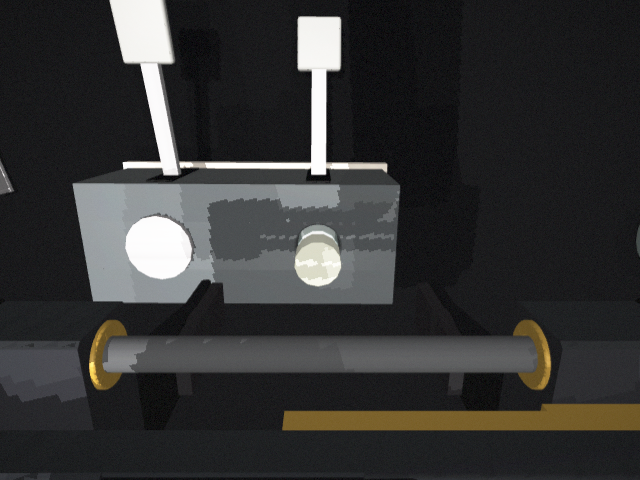

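The wrist view shows the vial cap at (318,262), midway between the open fingers at columns 185 and 455, with lever a down. I'll descend and grip.

```bash
python3 -m jog '[{"dp":[-0.1,-0.1,3],"twist":0,"fingers":1},{"dp":[-0.1,-0.1,6],"twist":0,"fingers":1},{"dp":[-0.1,-0.1,7.6],"twist":0,"fingers":1},{"dp":[-0.1,-0.1,7.6],"twist":0,"fingers":1},{"dp":[-0.1,-0.1,7.6],"twist":0,"fingers":0.4},{"dp":[-0.1,-0.1,7.6],"twist":0,"fingers":0.2},{"dp":[-0.1,-0.1,7.6],"twist":0,"fingers":0.2},{"dp":[-0.1,-0.1,7.6],"twist":0,"fingers":0.2}]' 20
python3 -m jog '[{"dp":[0,0,0],"twist":0,"fingers":0.2},{"dp":[0,0,0],"twist":0,"fingers":0.2},{"dp":[0,0,0],"twist":0,"fingers":0.2}]' 20
```

```text
time_s: 6.22
tool_pos: [0.6444, -0.0173, 0.091]
tool_rot: [180.0, 0.0, 165.0]
force: [0.2, -0.6, 0.3]
grip_width: 0.0547
grasp_force: 0.0
time_s: 6.6
tool_pos: [0.6442, -0.0173, 0.0905]
tool_rot: [-180.0, -0.0, 165.0]
force: [-0.9, -0.2, -0.1]
grip_width: 0.0265
grasp_force: 20.0
```

```bash
python3 -m jog '[{"dp":[0,0,-1.5],"twist":0,"fingers":0.2},{"dp":[0,0,-4],"twist":0,"fingers":0.2},{"dp":[0,0,-7],"twist":0,"fingers":0.2},{"dp":[0,0,-9.5],"twist":0,"fingers":0.2},{"dp":[0,0,-10],"twist":0,"fingers":0.2},{"dp":[0,0,-10],"twist":0,"fingers":0.2}]'
python3 - <<'E'
from h import *
to(.477,-.306,.19,165)
s=env.read_camera("side");cv2.imwrite("pics/s4.png",s["pixels"])
E
```

```text
time_s: 7.35
tool_pos: [0.6441, -0.0173, 0.1906]
tool_rot: [180.0, 0.0, 165.0]
force: [0.0, 0.1, -0.4]
grip_width: 0.0262
grasp_force: 20.0
dp [  8.67 -32.21   0.05] twist 0.01
```

View pics/s4.png

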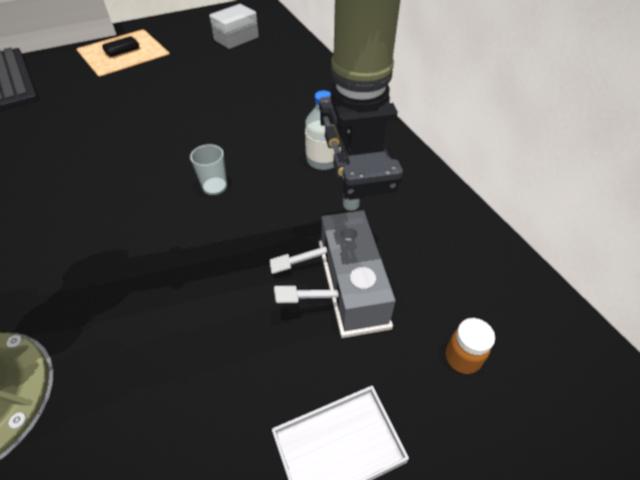

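The vial hangs upright in the gripper, its lower end at (351,203). The well is empty and the plug is seated at (363,277). I'll carry it to the tray.

```bash
python3 -m jog '[{"dp":[0.6,-2.5,0],"twist":0,"fingers":0.2},{"dp":[2,-7.5,0],"twist":0,"fingers":0.2},{"dp":[3.3,-12.5,0],"twist":0,"fingers":0.2},{"dp":[4.7,-17.5,0],"twist":0,"fingers":0.2},{"dp":[6,-22.5,0],"twist":0,"fingers":0.2},{"dp":[7.4,-27.5,0],"twist":0,"fingers":0.2},{"dp":[8.4,-31,0],"twist":0,"fingers":0.2},{"dp":[8.7,-32.2,0],"twist":0,"fingers":0.2}]'
python3 -m jog '[{"dp":[0,0,1],"twist":0,"fingers":0.2},{"dp":[0,0,4],"twist":0,"fingers":0.2},{"dp":[0,0,8],"twist":0,"fingers":0.2},{"dp":[0,0,11],"twist":0,"fingers":0.2},{"dp":[0,0,13],"twist":0,"fingers":0.2},{"dp":[0,0,13.5],"twist":0,"fingers":0.2},{"dp":[0,0,13.5],"twist":0,"fingers":0.2}]'
python3 - <<'E'
from h import *
to(.477,-.306,.037,165)
s=env.read_camera("side");cv2.imwrite("pics/s5.png",s["pixels"][280:480,220:460].repeat(2,0).repeat(2,1))
E
```

```text
time_s: 8.4
tool_pos: [0.4734, -0.3091, 0.1901]
tool_rot: [-180.0, -0.1, 164.7]
force: [1.2, 0.8, 0.2]
grip_width: 0.0268
grasp_force: 20.0
time_s: 9.28
tool_pos: [0.4774, -0.3058, 0.0558]
tool_rot: [-180.0, 0.0, 165.0]
force: [-0.1, -0.8, 0.0]
grip_width: 0.0262
grasp_force: 20.0
dp [ 0.04 -0.03  1.88] twist 0.04
```

View pics/s5.png

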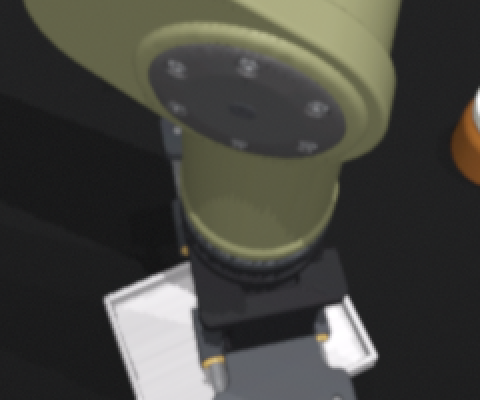

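The gripper is over the tray, whose walls show at crop (110,300) and (375,355), and the vial is hidden behind it. I'll lower slowly and watch the force for contact.

```bash
python3 -m jog '[{"dp":[0,0,0.4],"twist":0,"fingers":0.2},{"dp":[0,0,0.8],"twist":0,"fingers":0.2},{"dp":[0,0,1.1],"twist":0,"fingers":0.2},{"dp":[0,0,1.3],"twist":0,"fingers":0.2},{"dp":[0,0,1.5],"twist":0,"fingers":0.2},{"dp":[0,0,1.6],"twist":0,"fingers":0.2},{"dp":[0,0,1.6],"twist":0,"fingers":0.2}]'
python3 -m jog '[{"dp":[0,0,0.1],"twist":0,"fingers":0.2},{"dp":[0,0,0.15],"twist":0,"fingers":0.2},{"dp":[0,0,0.15],"twist":0,"fingers":0.2}]'
```

```text
time_s: 10.2
tool_pos: [0.4768, -0.3059, 0.0395]
tool_rot: [180.0, -0.0, 165.0]
force: [0.4, -0.3, 0.6]
grip_width: 0.0265
grasp_force: 20.0
time_s: 10.58
tool_pos: [0.4769, -0.3059, 0.038]
tool_rot: [180.0, 0.0, 165.0]
force: [0.0, -0.6, -0.0]
grip_width: 0.0265
grasp_force: 20.0
```

```bash
for i in 1 2; do python3 -m jog '[{"dp":[0,0,0.05],"twist":0,"fingers":0.2},{"dp":[0,0,0.1],"twist":0,"fingers":0.2},{"dp":[0,0,0.1],"twist":0,"fingers":0.2}]'; done
```

```text
time_s: 10.95
tool_pos: [0.4768, -0.3058, 0.037]
tool_rot: [180.0, -0.0, 165.0]
force: [0.3, 0.8, 0.1]
grip_width: 0.0263
grasp_force: 20.0
time_s: 11.32
tool_pos: [0.477, -0.3059, 0.0364]
tool_rot: [180.0, 0.0, 165.0]
force: [-1.3, 1.9, 4.3]
grip_width: 0.0264
grasp_force: 20.0
```

Contact shows as a 4 N upward force, so I'll release and rise.

```bash
python3 -m jog '[{"dp":[0,0,0],"twist":0,"fingers":0.4},{"dp":[0,0,0],"twist":0,"fingers":0.6},{"dp":[0,0,0],"twist":0,"fingers":0.8},{"dp":[0,0,0],"twist":0,"fingers":0.8},{"dp":[0,0,-2],"twist":0,"fingers":0.8},{"dp":[0,0,-6],"twist":0,"fingers":0.8},{"dp":[0,0,-12],"twist":0,"fingers":0.8},{"dp":[0,0,-18],"twist":0,"fingers":0.8}]'
python3 -m jog '[{"dp":[5,6,-2],"twist":0,"fingers":0.8},{"dp":[9,12,-2],"twist":0,"fingers":0.8},{"dp":[9,18,-2],"twist":0,"fingers":0.8},{"dp":[9,24,-2],"twist":0,"fingers":0.8},{"dp":[9,30,-2],"twist":0,"fingers":0.8},{"dp":[9,30,-2],"twist":0,"fingers":0.8}]'
python3 - <<'E'
from h import *
t=env.read_camera("top");d=world(t,*np.meshgrid(np.arange(415,456),np.arange(262,320)));k=(d[...,2]>.045)&(d[...,2]<.09)
print(k.sum(),np.median(d[k],0),d[k].max(0),d[k].min(0))
cv2.imwrite("pics/t6.png",t["pixels"])
E
```

```text
time_s: 12.32
tool_pos: [0.4765, -0.3062, 0.2192]
tool_rot: [-180.0, 0.1, 165.0]
force: [0.6, -0.5, 0.4]
grip_width: 0.0695
grasp_force: 0.0
time_s: 13.08
tool_pos: [0.468, 0.0113, 0.2372]
tool_rot: [179.9, 0.1, 165.4]
force: [0.3, -0.8, 0.3]
grip_width: 0.0696
grasp_force: 0.0
126 [ 0.47644761 -0.30146104  0.06142335] [ 0.48783895 -0.29059658  0.06719779] [ 0.46479969 -0.31725686  0.04522977]
```

View pics/t6.png

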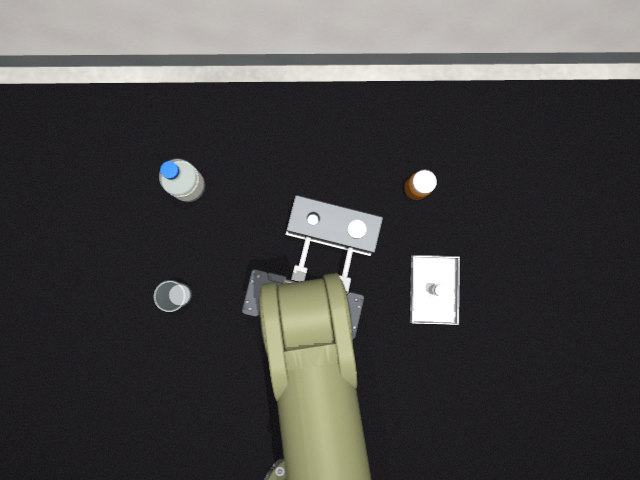

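The vial stands in the middle of the tray at (435,290), with its top at about 0.062 m. The plug and the other objects are where they started, and the arm is clear, so I'm handing in.

```bash
python3 -c "
from cell import env
print(env.sign_off())"
```

```text
the job is handed in; nothing more can be done
None
```

The job is handed in: the vial was ejected from well a and stands upright in the tray, the plug is still seated and the beaker, bottle and jar are undisturbed; no verdict was returned.

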